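# Open the radio's guard gate and run the press-to-test

## Task

Lift the gate's gravity latch bar by its ball knob out of the hooded keeper and swing the guard gate wide open; the keeper is never set at quite the same height, so feel for its mouth and do not force the bar against it. Then press the radio's red test button gently all the way in, keep it in for two seconds and let it go. Leave the gate standing wide open with the latch bar dropped back level, and do not disturb the things lying around.

Things in the scene. Friction and masses are not known exactly. Their poses are not given: they have to be found in the camera images.
- ball (a point): Centre of the black ball knob, 25 mm across, by which the latch bar is lifted. It stands on an 8 mm stud, 50 mm above the axis of the bar and 130 mm along it from the pivot; 190 mm above the cart top while the bar rests. Within 40 mm of it only its own bar stands over 152 mm; the post and keeper, 45 mm off and more, reach 183 mm at most. Same axes as latch.
- latch: Square steel latch bar (10 x 10 mm, about 0.2 kg), level on the gate's outer face; origin on its pivot, 140 mm up. From the pivot it runs 197 mm along its own -y to its tip; -x points outward, the way the gate opens; z up. It turns about the pivot: each mm the ball rises also brings it about 0.45 mm back towards the pivot. It rests on its staple by gravity and can rise 0.2 rad at most.
- post: Steel latch post at the gate's free edge, with a dark hooded keeper on its outer face round the bar's end; origin at its foot, x inward to the radio, z up. The keeper is a J, 8 mm thick along the bar, 186 mm from the pivot. Its height is set by hand in slots, within 12 mm up or down, and is not measured.
- mouth (a point): Where the bar's axis crosses the keeper, bar at rest, 140 mm up (fixed to the post; it does not tell the keeper's height). A lip 5 mm thick stands 2 mm outward of the bar, a hood above. The bar's end must rise 4 to 28 mm to clear the lip and meets the hood 5 mm above that; then it must go about 17 mm outward through the mouth to be free.
- gate_hinge (a point): Point on the gate's upright hinge axis, 140 mm up. The gate is a steel frame with upright rods, 212 mm wide from the hinge, 152 mm high, in front of the radio's face; the ball is 175 mm from the axis along the gate and 16 mm outward. Axes turn with the gate: from the hinge it runs along its own -y, -x outward.
- gate (a joint): Opening angle of the gate: 0 shut, growing as it swings outward from the radio, 1.75 rad (100 degrees) at its stop. The hinge is slightly stiff (0.12 N m): the gate stays where it is left.
- radio: Olive-drab field radio in its steel cradle, fixed, 100 x 186 mm and 131 mm high; origin on the cart top under its middle. Its face looks along its own -x, 50 mm from the origin.
- button_top (a point): Centre of the outer end of the red test button on the radio's face, behind the shut gate: 22 mm across, standing 14 mm out of the face, 102 mm up. Axes as radio: it is pressed level along +x. Within 35 mm of its centre nothing else stands out of the face by more than 4 mm.
- test_button (a joint): How far the test button is pressed: 0 out, 0.005 m fully in. Its spring gives 2 N at first and 6 N when fully in; it returns by itself.
- handheld_mid (a point): Centre of the orange handheld transceiver, 58 x 34 x 118 mm plus a 55 mm stub antenna, standing upright; to be left alone.
- stake: Galvanized ground stake with a T head, 272 mm long, lying along its own x, 21 mm high; origin under its middle; to be left alone.
- wing_nut: Brass wing nut, 45 mm across its wings, 20 mm high; origin under its centre; to be left alone.
- whip: Collapsed black whip antenna, 190 mm long, lying along its own y, 18 mm high; origin under its middle; to be left alone.

How it is judged (in metres and radians):
On the way, in this order (a step that is already met when the one before it is completed fails the run):
1. the latch bar is lifted out of its keeper and the gate is clear of it (value of joint gate above 0.15 rad), for 0.1 s.
2. the gate is swung wide open (over 1.2 rad) (value of joint gate above 1.2 rad), for 0.2 s.
3. the test button is pressed in (over 3.5 of its 5 mm) and kept in for a second, with the gate open (value of joint test_button above 0.0035 m and value of joint gate above 1.2 rad), for 1 s.
At the end, for the whole second after the job is handed in: The gate stands open by more than 1.2 rad, the test button is out again (within 1 mm), and the latch bar has dropped back level (ball knob within 4 mm of its rest height) (value of joint gate above 1.2 rad and value of joint test_button below 0.001 m and height (world z) of ball below 0.194 m); the robot touches nothing.
It fails at once if the latch bar is forced against the keeper or its post with more than 15 N (contact force between latch and post above 15 N).
It fails at once if the radio or its button is pressed with more than 25 N (contact force between anything else and radio above 25 N).
It fails at once if a thing lying around is moved by more than 20 mm (distance of any of handheld_mid, stake, wing_nut, whip from where it was at the start of the episode above 0.02 m).
It also fails if it takes over 72 s, if anything falls off the work surface, if the arm or the gripper's body presses on something with over 40 N, if the wrist force passes 120 N, or if a joint passes its speed limit or range.

## Robot

A 7-joint arm with a two-finger parallel gripper is mounted at the origin on the work surface. World frame = base frame: x ahead of the robot, y to its left, z up, the work surface at z = 0. Lengths are in m, angles in degrees, forces in N, time in s.
With the tool pointing down it reaches from about 0.425 to 0.875 m from the base axis. Payload 4.7 kg.
Tool frame: the origin (TCP) lies on the centre line of the jaws, within the pads' length; the fingertips stand env.nose_length ahead of it and the grasp point (between the pads) lies 8 mm behind it (env.nose_length is the distance from the TCP to the fingertips, in m); y points along the fingers, z is the direction in which the jaws open and shut, and the axes are right-handed (so a half turn about y gives the same grasp; the last joint's range is limited). The gripper opens to 87 mm and grips with 3 to 60 N. Pads are 19 mm wide; open, the fingers measure 117 mm over their backs; the gripper's body (75 mm by 190 mm) begins 51 mm behind the grasp point.
Start: joints at [-73.046, 18.392, -4.016, 83.108, 1.295, 78.541, -3.26], TCP at [0.181, 0.624, 0.234] pointing down, gripper open.
Joint ranges: [-163.93, 163.93], [-17.29, 119.83], [-79.2, 71.16], [3.27, 140.29], [-89.18, 269.18], [5.43, 117.66], [-154.24, 154.24]. Speed limits (degrees/s): [147.25, 147.25, 180, 180, 180, 180, 180].

## Interface

Orientations are given as [roll, pitch, yaw] about the fixed x, y, z axes, in that order (R = Rz(yaw) Ry(pitch) Rx(roll)).
In Python, from cell import env, read_camera, camera_info, job, models gives the robot as it stands.
- The arm moves only by the tool move_arm, never from a script. Its argument "moves" is a list of rows, each a list of 6 numbers: the shift along the tool's x, y, z in mm, then the turn, a rotation vector about the tool's x, y, z in degrees. In form: [[x, y, z, ax, ay, az], ...]. A call has 1 to 20 rows; each row is the pose to reach, as a shift and turn from the pose commanded when the call began, along the tool's axes at that moment; what a row does not reach only later rows make up. A row lasts 1/12 s, in which the tool goes at most 41.7 mm and 7.16 degrees, less where a joint would pass 70% of its speed; a pose out of reach is approached as far as the arm can. A call with a gripper value outside its range is refused whole. "claw" is the finger opening in mm, from 0 to 87, set as the call begins (left out, the last holds). The fingers move at their own pace and stop on an object; "newtons" is the grip in N (left out, the last holds). Time passes only in rows, so rows that repeat a pose let the fingers close. It gives the time, the measured TCP pose, the force and the opening at its end, in the units of the state.
- env.get_obs(): the state, without advancing time (a new reading comes with each control period).
- read_camera(name): name is "scene" or "top"; returns (picture, depth): 480x640x3 uint8, red, green, blue; 480x640 float32, m along the optical axis (not along the pixel's ray), 0 where there is no reading.
- camera_info(name): a dict with "fx", "fy", "cx", "cy" (pixels), "R" (3x3) and "t" (3): a world point X has camera coordinates R X + t. Camera axes: x right, y down, z forward; pixel columns grow to the right and rows downward; lengths in m; the calibration is good to about 2 mm. A picture is of the moment at which its call begins. camera_info takes no time and is no camera call.
- job.sign_off(): hands the job in, once; it reports no verdict.
Trained networks look in the newest picture that a camera, given by its name, has taken for a name from the list of things; names that differ only in an ending like _2 or _b are one class to them, and where a whole thing is asked for, a point or a joint stands for the part that bears it (a point fixed in the world has none). Each returns a list of dicts, best first, with "score" (0 to 1); they miss things now and then, are a little off and sometimes report something else, mostly with a low value. They report only what shows in the picture. A call takes as long as a camera call.
- models.spot_in(target, camera): "point" ([x, y, z] in m, in world coordinates, good to about 4 mm: the middle of the surface that is visible of it).
- models.cut_out(target, camera): "mask" (480x640 bool, what is visible of it).
The state is a dict: "time_s": time; "qpos": joint angles; "joint_velocities": joint speeds; "effort": joint torques, N m; "tool_pos": TCP position; "tool_rot": TCP orientation; "force": force on the tool from outside, world axes, zero at the start; "wrist_torque": the same for the moment, N m; "grip_width": finger opening in m.
Only numpy, scipy, OpenCV 4.12 (cv2) and the standard library are available. Lean on these libraries where they do the work, as an engineer would, in place of code of your own. Each camera call takes 0.05 s, during which the arm holds its last target.

## Working session

There is one attempt and no reset: what is moved stays moved. The work goes in short steps, Python scripts to look and compute and a tool call to move; the robot and the scene stay as the last step left them, time stands still between calls to the robot, and variables do not carry over. Pictures are saved under pics/ and viewed, and the job is handed in when it is done.

Besides the shell and the picture viewer there is one more tool, called after "Call:" as name([rows], argument=value, ...), one row to a line, values as JSON. move_arm: Moves the arm, as the interface text tells. Its arguments: {"type":"object","properties":{"moves":{"type":"array","items":{"type":"array","items":{"type":"number"}}},"claw":{"type":"number"},"newtons":{"type":"number"}},"required":["moves"]}

```bash
ls; mkdir -p pics; cat > h.py <<'E'
import numpy as np, cv2
from cell import env, read_camera, camera_info, job, models
from scipy.spatial.transform import Rotation as Ro
np.set_printoptions(precision=4,suppress=True)
def snap(cam,fn):
    p,d=read_camera(cam); cv2.imwrite('pics/'+fn,p[:,:,::-1]); return p,d
def proj(cam,X):
    c=camera_info(cam); q=np.array(c['R'])@np.array(X)+np.array(c['t']); return c['fx']*q[0]/q[2]+c['cx'], c['fy']*q[1]/q[2]+c['cy'], q[2]
def unproj(cam,u,v,z):
    c=camera_info(cam); q=np.array([(u-c['cx'])/c['fx']*z,(v-c['cy'])/c['fy']*z,z]); return np.array(c['R']).T@(q-np.array(c['t']))
def st():
    o=env.get_obs()
    for k in o: print(k,np.array(o[k]))
E
python3 - <<'E'
from h import *
st(); print(env.nose_length)
for cam in ['scene','top']:
    snap(cam,cam+'0.png')
    for t in ['ball','latch','post','mouth','gate_hinge','radio','button_top','handheld_mid','stake','wing_nut','whip']:
        try:
            r=models.spot_in(t,cam); print(cam,t,[(np.round(x['point'],3),round(x['score'],2)) for x in r[:3]])
        except Exception as e: print(t,e)
st()
E
```

```text
pics
time_s 0.0
qpos [-73.0442  18.4404  -4.0157  83.1758   1.2951  78.5405  -3.2597]
joint_velocities [ 0.0212  0.1106  0.069  -0.0762  0.0594  0.1479  0.0916]
effort [  0.0001 -49.1296  -0.4039 -31.254   -0.064    0.0433   0.0002]
tool_pos [0.1807 0.6238 0.2324]
tool_rot [-90.1114  -0.0058 -16.1456]
force [-0.0026  0.4469  0.4863]
wrist_torque [-0.0133 -0.0207 -0.0401]
grip_width 0.08698430916264754
0.011
scene ball [(array([ 0.452, -0.146,  0.013]), 0.62), (array([0.516, 0.138, 0.142]), 0.58)]
scene latch [(array([0.512, 0.137, 0.144]), 0.9)]
scene post [(array([0.502, 0.206, 0.123]), 0.74)]
scene mouth [(array([0.498, 0.206, 0.121]), 0.9)]
scene gate_hinge [(array([0.498, 0.088, 0.14 ]), 0.85)]
scene radio [(array([0.416, 0.104, 0.131]), 0.61)]
scene button_top []
scene handheld_mid [(array([0.599, 0.301, 0.093]), 0.58)]
scene stake [(array([ 0.448, -0.148,  0.016]), 0.56)]
scene wing_nut [(array([0.415, 0.103, 0.135]), 0.54)]
scene whip [(array([0.777, 0.137, 0.018]), 0.96)]
top ball []
top latch [(array([0.508, 0.103, 0.145]), 0.89)]
top post [(array([0.493, 0.188, 0.165]), 0.5
[... 191 characters left out ...]
([0.584, 0.277, 0.115]), 0.33)]
top radio [(array([0.41 , 0.078, 0.13 ]), 0.75)]
top button_top []
top handheld_mid [(array([0.581, 0.278, 0.118]), 0.72)]
top stake [(array([ 0.4  , -0.159,  0.018]), 0.63)]
top wing_nut [(array([0.457, 0.264, 0.008]), 0.52)]
top whip [(array([0.776, 0.126, 0.018]), 0.95)]
time_s 1.2
qpos [-73.0472  18.3904  -4.0163  83.1064   1.2955  78.5412  -3.2596]
joint_velocities [-0.026   0.0475  0.0286  0.0668  0.0773 -0.0968 -0.045 ]
effort [ -0.0002 -49.1121  -0.4028 -31.2766  -0.0636   0.0338   0.    ]
tool_pos [0.1808 0.6244 0.2336]
tool_rot [-89.9929  -0.0031 -16.1433]
force [0.1709 0.1566 0.1818]
wrist_torque [0.0272 0.0113 0.0116]
grip_width 0.08699977636451164
```

View pics/scene0.png

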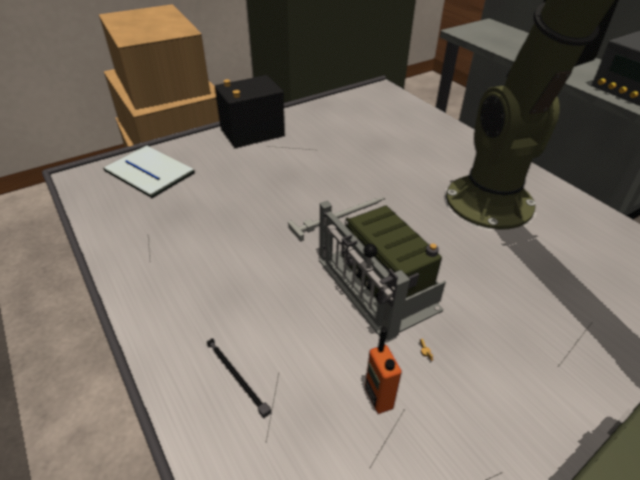

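View pics/top0.png

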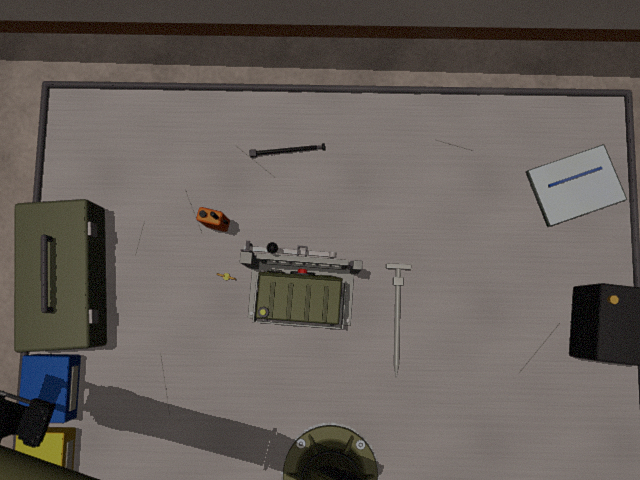

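```bash
python3 - <<'E'
from h import *
p,d=snap('top','t1.png'); q,e=snap('scene','s1.png')
np.save('td.npy',d);np.save('sd.npy',e)
c=p[225:345,230:390,::-1]; cv2.imwrite('pics/t1c.png',cv2.resize(c,None,fx=5,fy=5,interpolation=cv2.INTER_CUBIC))
c=q[185:345,300:460,::-1]; cv2.imwrite('pics/s1c.png',cv2.resize(c,None,fx=3.7,fy=3.7,interpolation=cv2.INTER_CUBIC))
for u,v in [(272,247),(271,246),(300,252),(330,253),(246,258),(358,266),(303,271),(340,240)]:
    print(u,v,d[v,u],unproj('top',u,v,d[v,u]))
for cam in('top','scene'):
    k=camera_info(cam);R=np.array(k['R']);print(cam,-R.T@np.array(k['t']),R[2],k['fx'])
E
```

```text
272 247 1.255863 [0.5086 0.1344 0.2075]
271 246 0.0 [0.3704 0.0265 1.4551]
300 252 1.317503 [0.5055 0.0773 0.1445]
330 253 1.3136401 [0.5041 0.0106 0.1477]
246 258 1.2969506 [0.4882 0.1944 0.164 ]
358 266 1.2987003 [ 0.4754 -0.0511  0.1587]
303 271 1.3428923 [0.4655 0.0707 0.1138]
340 240 1.4652014 [ 0.5519 -0.0154  0.0008]
top [0.3704 0.0265 1.4551] [ 0.1258  0.0078 -0.992 ] 592.6956592075229
scene [0.9164 0.5911 0.755 ] [-0.4074 -0.6165 -0.6737] 479.42238159647854
```

View pics/t1c.png

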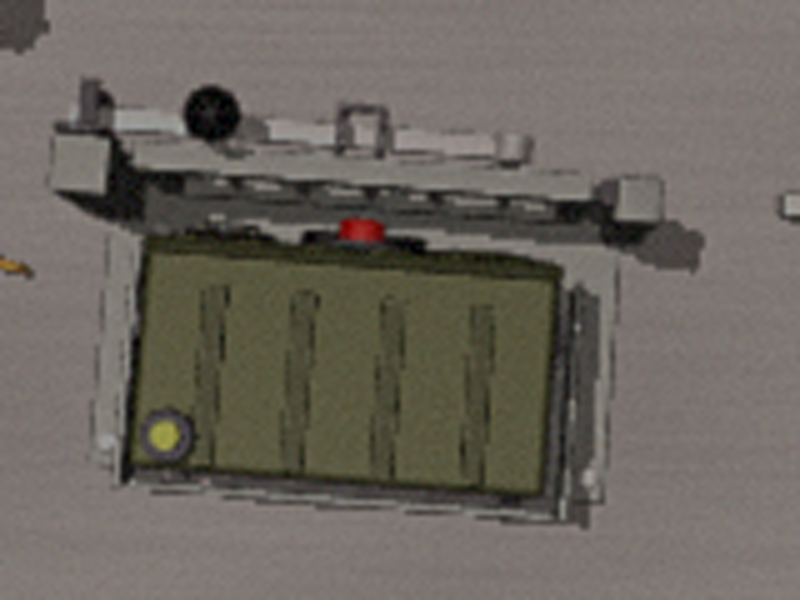

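View pics/s1c.png

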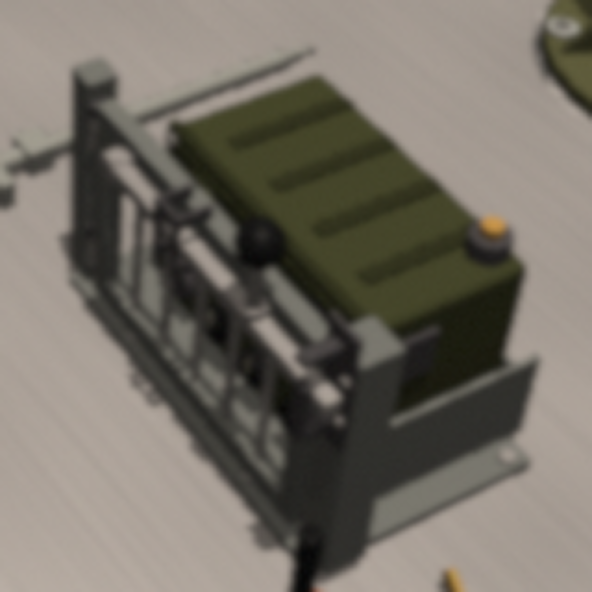

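```bash
cat >> h.py <<'E'
def atz(cam,u,v,z):
    c=camera_info(cam);R=np.array(c['R']);o=-R.T@np.array(c['t']);r=R.T@np.array([(u-c['cx'])/c['fx'],(v-c['cy'])/c['fy'],1]); return o+r*(z-o[2])/r[2]
E
python3 - <<'E'
from h import *
T=lambda x,y,z: atz('top',(x+.5)/5-.5+230,(y+.5)/5-.5+225,z)
S=lambda x,y,z: atz('scene',(x+.5)/3.7-.5+300,(y+.5)/3.7-.5+185,z)
print('ball',T(212,113,.19),S(260,240,.19))
a=T(515,148,.147);b=T(118,120,.145);print('pivot',a,'bar',b, np.degrees(np.arctan2(*(a-b)[:2])))
print('pivot S',S(118,158,.145), 'tip',S(328,398,.145))
print('button',T(362,232,.102+.009))
r=[T(*x,.131) for x in [(147,240),(560,265),(543,493),(130,465)]];print(r,np.mean(r,0))
for i in range(4):
  v=r[(i+1)%4]-r[i];print(np.linalg.norm(v),np.degrees(np.arctan2(v[1],v[0])))
print('post',T(81,163,.165),'hinge post',T(638,198,.16))
print('stake',[atz('top',u,v,.015) for u,v in[(398,268),(397,375),(387,266),(411,267)]])
E
```

```text
ball [0.5101 0.1359 0.19  ] [0.5116 0.1354 0.19  ]
pivot [0.5016 0.0048 0.147 ] bar [0.5112 0.1815 0.145 ] -176.88742613104245
pivot S [0.5042 0.0083 0.145 ] tip [0.5175 0.2004 0.145 ]
button [0.4657 0.0731 0.111 ]
[array([0.459 , 0.1685, 0.131 ]), array([ 0.4511, -0.0164,  0.131 ]), array([ 0.3502, -0.0102,  0.131 ]), array([0.3591, 0.1729, 0.131 ])] [0.4048 0.0787 0.131 ]
0.18501655540279466 -92.44479024789082
0.10111942080957223 176.49385708308986
0.18334884965048434 87.20225193968815
0.0999728035506492 -2.560475785361762
post [0.4899 0.1948 0.165 ] hinge post [ 0.4793 -0.0492  0.16  ]
stake [array([ 0.4839, -0.1569,  0.015 ]), array([ 0.229 , -0.1549,  0.015 ]), array([ 0.4883, -0.1302,  0.015 ]), array([ 0.4869, -0.1885,  0.015 ])]
```

```bash
cat >> h.py <<'E'
def avg(n=1):
    o=env.get_obs(); return np.array(o['tool_pos']),np.array(o['tool_rot']),np.array(o['force']),o['time_s'],o['grip_width']
def delta(p,rpy,tp,tyaw):
    R=Ro.from_euler('xyz',rpy,degrees=True); 
    R2=Ro.from_euler('xyz',[-90,0,tyaw],degrees=True)
    return R.inv().apply(np.array(tp)-np.array(p))*1000,(R.inv()*R2).as_rotvec(degrees=True)
E
python3 - <<'E'
from h import *
print(delta([.181,.624,.234],[-90,0,-16.145],[.511,.136,.26],-92.9))
E
```

```text
(array([ 452.6829,  -26.    , -376.991 ]), array([ 0.   , 76.755, -0.   ]))
```

Call:
move_arm([
  [10, -5, -9, 0, 2, 0],
  [35, -15, -29, 0, 6, 0],
  [62, -26, -52, 0, 10.5, 0],
  [90, -26, -75, 0, 15, 0],
  [118, -26, -98, 0, 20, 0],
  [146, -26, -122, 0, 25, 0],
  [174, -26, -145, 0, 30, 0],
  [202, -26, -168, 0, 34.5, 0],
  [230, -26, -192, 0, 39, 0],
  [258, -26, -215, 0, 44, 0],
  [286, -26, -238, 0, 48.5, 0],
  [314, -26, -262, 0, 53, 0],
  [342, -26, -285, 0, 58, 0],
  [370, -26, -308, 0, 63, 0],
  [398, -26, -332, 0, 67.5, 0],
  [424, -26, -353, 0, 72, 0],
  [442, -26, -368, 0, 75, 0],
  [452.7, -26, -377, 0, 76.75, 0],
  [452.7, -26, -377, 0, 76.75, 0],
  [452.7, -26, -377, 0, 76.75, 0],
], claw=60, newtons=5)

```text
time_s: 2.97
tool_pos: [0.5103, 0.1372, 0.2595]
tool_rot: [-90.1, 0.1, -92.9]
force: [-0.7, -0.1, 0.2]
grip_width: 0.0598
```

```bash
python3 - <<'E'
from h import *
st(); p,d=snap('scene','s2.png'); print(models.spot_in('ball','scene'))
c=p[125:345,270:490,::-1]; cv2.imwrite('pics/s2c.png',cv2.resize(c,None,fx=2.7,fy=2.7,interpolation=cv2.INTER_CUBIC))
E
```

```text
time_s 2.9667
qpos [-42.3344   2.4877  25.3823  98.9797  -1.1581  78.8079 -19.6016]
joint_velocities [-1.32   -0.1194 -2.2071  0.2865 -0.4873  0.1092  0.1046]
effort [  1.6373 -30.6471   2.2118 -31.5222   0.207   -0.0204  -0.0061]
tool_pos [0.5103 0.1372 0.2595]
tool_rot [-90.055    0.0546 -92.854 ]
force [-0.742  -0.1489  0.2041]
wrist_torque [ 0.0013  0.0452 -0.0098]
grip_width 0.05984956903060066
[{'point': [0.5201, 0.1366, 0.1449], 'score': 0.72}, {'point': [0.6054, 0.3008, 0.0947], 'score': 0.41}, {'point': [0.503, 0.2067, 0.1217], 'score': 0.19}]
```

View pics/s2c.png

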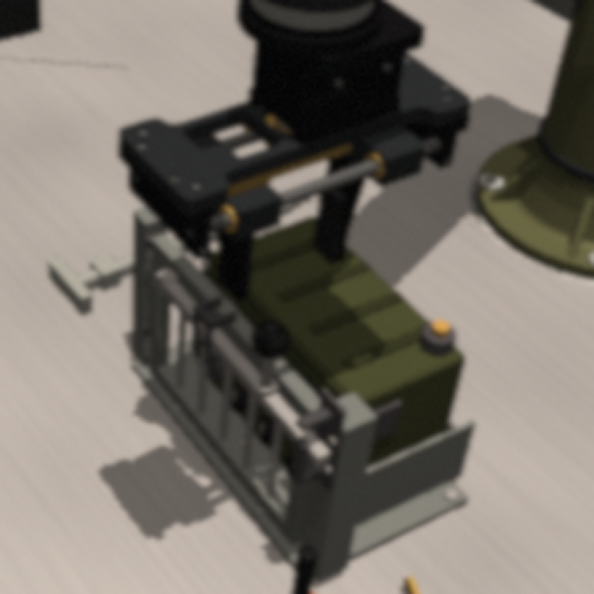

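Call:
move_arm([
  [0, 10, 0, 0, 0, 0],
  [0, 25, 0, 0, 0, 0],
  [0, 40, 0, 0, 0, 0],
  [0, 52, 0, 0, 0, 0],
  [0, 62, 0, 0, 0, 0],
  [0, 70, 0, 0, 0, 0],
  [0, 75, 0, 0, 0, 0],
  [0, 78, 0, 0, 0, 0],
  [0, 79, 0, 0, 0, 0],
  [0, 79, 0, 0, 0, 0],
  [0, 79, 0, 0, 0, 0],
  [0, 79, 0, 0, 0, 0],
], claw=32)

```text
time_s: 4.07
tool_pos: [0.5112, 0.1364, 0.1811]
tool_rot: [-89.9, 0.0, -92.9]
force: [-0.4, -0.6, 0.1]
grip_width: 0.0323
```

```bash
python3 - <<'E'
from h import *
p,d=snap('scene','s3.png');
c=p[185:345,300:460,::-1]; cv2.imwrite('pics/s3c.png',cv2.resize(c,None,fx=3.7,fy=3.7,interpolation=cv2.INTER_CUBIC))
print(avg())
E
```

```text
(array([0.5111, 0.1364, 0.1811]), array([-89.9505,   0.0297, -92.898 ]), array([0.7099, 0.1167, 0.3653]), 4.1167, 0.032136615560255766)
```

View pics/s3c.png

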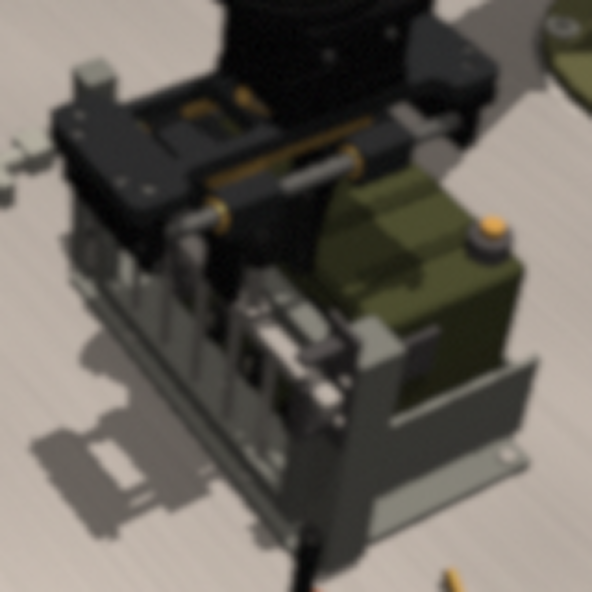

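No contact at 32 mm; ball is hidden between the fingers. Close gently.

Call:
move_arm([
  [0, 0, 0, 0, 0, 0],
  [0, 0, 0, 0, 0, 0],
  [0, 0, 0, 0, 0, 0],
  [0, 0, 0, 0, 0, 0],
  [0, 0, 0, 0, 0, 0],
], claw=20, newtons=5)

```text
time_s: 4.53
tool_pos: [0.5109, 0.1364, 0.1808]
tool_rot: [-90.0, 0.0, -92.9]
force: [0.2, 0.7, 1.4]
grip_width: 0.0241
```

Call:
move_arm([
  [0, 0, 0, 0, 0, 0],
  [0, 0, 0, 0, 0, 0],
  [0.4, -1, 0, 0, 0, 0],
  [0.8, -2, 0, 0, 0, 0],
  [1.2, -3, 0, 0, 0, 0],
  [1.6, -4, 0, 0, 0, 0],
  [2.0, -5, 0, 0, 0, 0],
  [2.0, -5, 0, 0, 0, 0],
  [2.0, -5, 0, 0, 0, 0],
], claw=20, newtons=12)

```text
time_s: 5.28
tool_pos: [0.5108, 0.1345, 0.1857]
tool_rot: [-90.0, 0.0, -92.9]
force: [0.8, 0.4, -0.8]
grip_width: 0.0238
```

Call:
move_arm([
  [0.2, -0.5, 0, 0, 0, 0],
  [0.4, -1, 0, 0, 0, 0],
  [0.6, -1.5, 0, 0, 0, 0],
  [0.6, -1.5, 0, 0, 0, 0],
  [0.6, -1.5, 0, 0, 0, 0],
])

```text
time_s: 5.7
tool_pos: [0.5107, 0.1338, 0.1872]
tool_rot: [-90.0, 0.0, -92.9]
force: [1.3, 1.6, -0.6]
grip_width: 0.0237
```

Call:
move_arm([
  [0.2, -0.5, 0, 0, 0, 0],
  [0.4, -1, 0, 0, 0, 0],
  [0.4, -1, 0, 0, 0, 0],
  [0.4, -1, 0, 0, 0, 0],
])

```text
time_s: 6.03
tool_pos: [0.5107, 0.1334, 0.1881]
tool_rot: [-90.0, 0.0, -92.9]
force: [2.6, 1.2, -0.5]
grip_width: 0.0239
```

Call:
move_arm([
  [0.2, -0.5, 0, 0, 0, 0],
  [0.4, -1, 0, 0, 0, 0],
  [0.4, -1, 0, 0, 0, 0],
  [0.4, -1, 0, 0, 0, 0],
])

```text
time_s: 6.37
tool_pos: [0.5107, 0.1329, 0.1891]
tool_rot: [-90.0, 0.0, -92.9]
force: [2.3, 0.8, -1.3]
grip_width: 0.0238
```

Call:
move_arm([
  [0.2, -0.5, 0.3, 0, 0, 0],
  [0.4, -1, 0.3, 0, 0, 0],
  [0.4, -1, 0.3, 0, 0, 0],
  [0.4, -1, 0.3, 0, 0, 0],
])

```text
time_s: 6.7
tool_pos: [0.5107, 0.1325, 0.19]
tool_rot: [-90.0, -0.0, -92.9]
force: [0.3, 0.8, -2.2]
grip_width: 0.0238
```

```bash
python3 - <<'E'
from h import *
p,d=snap('scene','s4.png');
c=p[185:345,300:460,::-1]; cv2.imwrite('pics/s4c.png',cv2.resize(c,None,fx=3.7,fy=3.7,interpolation=cv2.INTER_CUBIC))
print(avg())
E
```

```text
(array([0.5107, 0.1326, 0.19  ]), array([-90.0265,   0.    , -92.8938]), array([ 1.14  , -0.2566, -1.0606]), 6.75, 0.02374867178540442)
```

View pics/s4c.png

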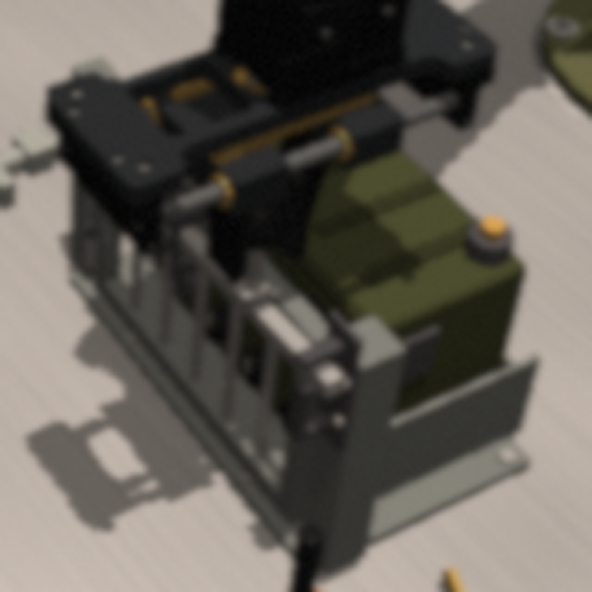

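Call:
move_arm([
  [0.2, -0.5, 0, 0, 0, 0],
  [0.4, -1, 0, 0, 0, 0],
  [0.4, -1, 0, 0, 0, 0],
  [0.4, -1, 0, 0, 0, 0],
])

```text
time_s: 7.08
tool_pos: [0.5107, 0.1321, 0.191]
tool_rot: [-90.0, -0.0, -92.9]
force: [0.2, 0.7, -1.2]
grip_width: 0.0239
```

Call:
move_arm([
  [0.2, -0.5, 0, 0, 0, 0],
  [0.4, -1, 0, 0, 0, 0],
  [0.4, -1, 0, 0, 0, 0],
  [0.4, -1, 0, 0, 0, 0],
])

```text
time_s: 7.42
tool_pos: [0.5107, 0.1316, 0.192]
tool_rot: [-90.0, -0.0, -92.9]
force: [-0.2, -0.1, -0.7]
grip_width: 0.0236
```

Call:
move_arm([
  [0.2, -0.5, 0, 0, 0, 0],
  [0.5, -1, 0, 0, 0, 0],
  [0.5, -1, 0, 0, 0, 0],
  [0.5, -1, 0, 0, 0, 0],
])

```text
time_s: 7.75
tool_pos: [0.5106, 0.1311, 0.193]
tool_rot: [-90.0, -0.0, -92.9]
force: [0.5, 0.2, -1.9]
grip_width: 0.0239
```

Call:
move_arm([
  [0.2, -0.5, 0, 0, 0, 0],
  [0.5, -1, 0, 0, 0, 0],
  [0.5, -1, 0, 0, 0, 0],
  [0.5, -1, 0, 0, 0, 0],
])

```text
time_s: 8.08
tool_pos: [0.5107, 0.1306, 0.194]
tool_rot: [-90.0, -0.0, -92.9]
force: [-1.0, -0.7, -1.4]
grip_width: 0.0236
```

Call:
move_arm([
  [0.2, -0.5, 0, 0, 0, 0],
  [0.5, -1, 0, 0, 0, 0],
  [0.5, -1, 0, 0, 0, 0],
  [0.5, -1, 0, 0, 0, 0],
])

```text
time_s: 8.42
tool_pos: [0.5107, 0.1301, 0.1951]
tool_rot: [-90.0, -0.0, -92.9]
force: [0.6, -0.1, -2.5]
grip_width: 0.0239
```

Call:
move_arm([
  [0.2, -0.5, 0, 0, 0, 0],
  [0.5, -1, 0, 0, 0, 0],
  [0.5, -1, 0, 0, 0, 0],
  [0.5, -1, 0, 0, 0, 0],
])

```text
time_s: 8.75
tool_pos: [0.5107, 0.1299, 0.1954]
tool_rot: [-90.0, -0.0, -92.9]
force: [0.3, 0.8, -8.0]
grip_width: 0.0237
```

Call:
move_arm([
  [-0.6, 1.3, 0, 0, 0, 0],
  [-1.2, 2.6, 0, 0, 0, 0],
  [-1.2, 2.6, 0, 0, 0, 0],
  [-1.2, 2.6, 0, 0, 0, 0],
])

```text
time_s: 9.08
tool_pos: [0.5108, 0.1307, 0.1938]
tool_rot: [-90.0, -0.0, -92.9]
force: [-1.3, -1.2, -1.8]
grip_width: 0.0235
```

Call:
move_arm([
  [0.1, 0, 0.7, 0, 0.2, 0],
  [0.1, 0, 1.4, 0, 0.5, 0],
  [0.2, 0, 2, 0, 0.7, 0],
  [0.2, 0, 2, 0, 0.7, 0],
  [0.2, 0, 2, 0, 0.7, 0],
])

```text
time_s: 9.5
tool_pos: [0.513, 0.1305, 0.1935]
tool_rot: [-90.0, -0.0, -93.6]
force: [0.2, -1.3, -1.5]
grip_width: 0.0234
```

```bash
python3 - <<'E'
import numpy as np
a,b=169.6,16
for t in [0.012,.02,.03,.04,.05,.06,.07,.08,.1,.12]:
    print(t,round(a-(a*np.cos(t)-b*np.sin(t)),1),round(a*np.sin(t)+b*np.cos(t)-b,1),round(np.degrees(t),1))
E
```

```text
0.012 0.2 2.0 0.7
0.02 0.4 3.4 1.1
0.03 0.6 5.1 1.7
0.04 0.8 6.8 2.3
0.05 1.0 8.5 2.9
0.06 1.3 10.1 3.4
0.07 1.5 11.8 4.0
0.08 1.8 13.5 4.6
0.1 2.4 16.9 5.7
0.12 3.1 20.2 6.9
```

Call:
move_arm([
  [0.1, 0, 0.8, 0, 0.3, 0],
  [0.2, 0, 1.6, 0, 0.6, 0],
  [0.2, 0, 1.6, 0, 0.6, 0],
  [0.2, 0, 1.6, 0, 0.6, 0],
])

```text
time_s: 9.83
tool_pos: [0.5146, 0.1303, 0.1935]
tool_rot: [-90.0, -0.0, -94.2]
force: [-1.0, -1.5, -3.5]
grip_width: 0.0237
```

Call:
move_arm([
  [0.1, 0, 1, 0, 0.3, 0],
  [0.3, 0, 2, 0, 0.7, 0],
  [0.4, 0, 3, 0, 1, 0],
  [0.4, 0, 3, 0, 1, 0],
  [0.4, 0, 3, 0, 1, 0],
])

```text
time_s: 10.25
tool_pos: [0.5176, 0.1297, 0.1935]
tool_rot: [-90.0, 0.0, -95.2]
force: [0.2, -1.5, -2.3]
grip_width: 0.0238
```

Call:
move_arm([
  [0.1, 0, 1, 0, 0.3, 0],
  [0.3, 0, 2, 0, 0.7, 0],
  [0.4, 0, 3, 0, 1, 0],
  [0.5, 0, 4, 0, 1.4, 0],
  [0.7, 0, 5, 0, 1.7, 0],
  [0.8, 0, 6, 0, 2.1, 0],
  [1.0, 0, 7, 0, 2.5, 0],
  [1.2, 0, 8.5, 0, 3, 0],
  [1.4, 0, 10, 0, 3.5, 0],
  [1.4, 0, 10, 0, 3.5, 0],
])

```text
time_s: 11.08
tool_pos: [0.5277, 0.1274, 0.1935]
tool_rot: [-90.0, 0.0, -98.7]
force: [0.3, -1.0, -2.8]
grip_width: 0.0241
```

```bash
python3 - <<'E'
from h import *
print(avg())
# predicted vs hinge
g=np.array([.0506,.9987]);n=np.array([.9987,-.0506]); H=np.array([.511,.1362])-.175*g-.016*n; print(H)
p0=avg()[0]; yaw=avg()[1][2]
t0=np.radians(-92.9-yaw); a,b=169.6,16
P=lambda t:H+1e-3*((a*np.cos(t)-b*np.sin(t))*g+(a*np.sin(t)+b*np.cos(t))*n)
print(t0,P(t0))
# tool axes at current
y=np.radians(yaw); tx=np.array([np.cos(y),np.sin(y)]); tz=np.array([-np.sin(y),np.cos(y)])
for t in np.arange(t0,1.66,.0873):
    d=(P(t)-P(t0))*1000; print(round(np.degrees(t-t0),1),round(d@tx,1),round(d@tz,1),P(t))
E
```

```text
(array([0.5277, 0.1274, 0.1935]), array([-89.9631,   0.0103, -98.7434]), array([ 0.3443, -0.972 , -2.7748]), 11.0833, 0.024051917507937653)
[ 0.4862 -0.0378]
0.10198638168364771 [0.5278 0.1274]
0.0 0.0 0.0 [0.5278 0.1274]
5.0 2.0 14.7 [0.542  0.1232]
10.0 5.4 29.2 [0.5558 0.1177]
15.0 9.9 43.4 [0.5691 0.111 ]
20.0 15.7 57.1 [0.5818 0.1032]
25.0 22.7 70.2 [0.5937 0.0944]
30.0 30.7 82.7 [0.6048 0.0845]
35.0 39.9 94.4 [0.615  0.0737]
40.0 50.0 105.3 [0.6242 0.062 ]
45.0 61.0 115.3 [0.6324 0.0496]
50.0 72.9 124.2 [0.6395 0.0365]
55.0 85.5 132.1 [0.6454 0.0229]
60.0 98.7 138.9 [0.65   0.0087]
65.0 112.5 144.5 [ 0.6535 -0.0057]
70.0 126.7 148.9 [ 0.6556 -0.0204]
75.0 141.2 152.0 [ 0.6565 -0.0353]
80.0 156.0 153.8 [ 0.6561 -0.0501]
85.0 170.9 154.3 [ 0.6543 -0.0649]
```

Call:
move_arm([
  [0.9, 0, 7.4, 0, 2.5, 0],
  [2, 0, 14.7, 0, 5, 0],
  [3.6, 0, 22, 0, 7.5, 0],
  [5.4, 0, 29.2, 0, 10, 0],
  [7.6, 0, 36.3, 0, 12.5, 0],
  [9.9, 0, 43.4, 0, 15, 0],
  [12.7, 0, 50.3, 0, 17.5, 0],
  [15.7, 0, 57.1, 0, 20, 0],
  [19.1, 0, 63.7, 0, 22.5, 0],
  [22.7, 0, 70.2, 0, 25, 0],
  [26.6, 0, 76.5, 0, 27.5, 0],
  [30.7, 0, 82.7, 0, 30, 0],
  [35.2, 0, 88.6, 0, 32.5, 0],
  [39.9, 0, 94.4, 0, 35, 0],
  [44.9, 0, 99.9, 0, 37.5, 0],
  [50, 0, 105.3, 0, 40, 0],
  [55.4, 0, 110.4, 0, 42.5, 0],
  [61, 0, 115.3, 0, 45, 0],
  [61, 0, 115.3, 0, 45, 0],
])

```text
time_s: 12.67
tool_pos: [0.6328, 0.048, 0.1935]
tool_rot: [-89.9, 0.0, -143.9]
force: [1.0, -0.5, -1.3]
grip_width: 0.0236
```

```bash
python3 - <<'E'
from h import *
print(avg()); print(env.get_obs()['qpos'])
g=np.array([.0506,.9987]);n=np.array([.9987,-.0506]); H=np.array([.511,.1362])-.175*g-.016*n
t0=np.radians(5.84+45); a,b=169.6,16
P=lambda t:H+1e-3*((a*np.cos(t)-b*np.sin(t))*g+(a*np.sin(t)+b*np.cos(t))*n)
y=np.radians(-143.74); tx=np.array([np.cos(y),np.sin(y)]); tz=np.array([-np.sin(y),np.cos(y)])
for k in np.arange(0,45,2.5):
    t=t0+np.radians(k);d=(P(t)-P(t0))*1000; print(round(k,1),round(d@tx,1),round(d@tz,1),P(t))
p,d=snap('scene','s5.png')
E
```

```text
(array([0.6328, 0.048 , 0.1935]), array([ -89.897 ,    0.0147, -143.8653]), array([ 0.9977, -0.5072, -1.2695]), 12.6667, 0.023582568427904134)
[-34.7268  19.7902  35.2092  89.8354 -11.6363  74.0264 -51.779 ]
0.0 0.0 0.0 [0.6324 0.0496]
2.5 0.9 7.4 [0.6361 0.0432]
5.0 2.0 14.7 [0.6394 0.0366]
7.5 3.5 22.0 [0.6425 0.0298]
10.0 5.4 29.2 [0.6453 0.0229]
12.5 7.5 36.3 [0.6478 0.0159]
15.0 9.9 43.3 [0.65   0.0088]
17.5 12.7 50.3 [0.6519 0.0016]
20.0 15.7 57.0 [ 0.6535 -0.0056]
22.5 19.0 63.7 [ 0.6547 -0.013 ]
25.0 22.7 70.2 [ 0.6556 -0.0203]
27.5 26.6 76.5 [ 0.6562 -0.0277]
30.0 30.7 82.7 [ 0.6565 -0.0352]
32.5 35.2 88.6 [ 0.6564 -0.0426]
35.0 39.8 94.4 [ 0.6561 -0.05  ]
37.5 44.8 99.9 [ 0.6554 -0.0574]
40.0 50.0 105.3 [ 0.6544 -0.0648]
42.5 55.4 110.4 [ 0.653  -0.0721]
```

View pics/s5.png

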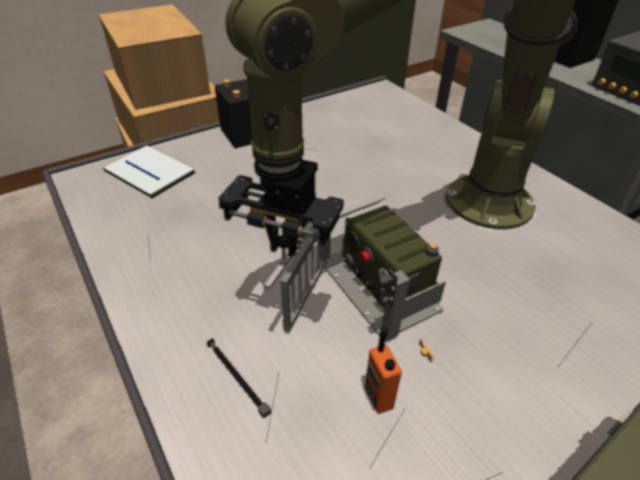

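Call:
move_arm([
  [0.9, 0, 7.4, 0, 2.5, 0],
  [2, 0, 14.7, 0, 5, 0],
  [3.6, 0, 22, 0, 7.5, 0],
  [5.4, 0, 29.2, 0, 10, 0],
  [7.6, 0, 36.3, 0, 12.5, 0],
  [9.9, 0, 43.4, 0, 15, 0],
  [12.7, 0, 50.3, 0, 17.5, 0],
  [15.7, 0, 57.1, 0, 20, 0],
  [19.1, 0, 63.7, 0, 22.5, 0],
  [22.7, 0, 70.2, 0, 25, 0],
  [26.6, 0, 76.5, 0, 27.5, 0],
  [30.7, 0, 82.7, 0, 30, 0],
  [35.2, 0, 88.6, 0, 32.5, 0],
  [39.9, 0, 94.4, 0, 35, 0],
  [44.9, 0, 99.9, 0, 37.5, 0],
  [50, 0, 105.3, 0, 40, 0],
  [55.4, 0, 110.4, 0, 42.5, 0],
  [55.4, 0, 110.4, 0, 42.5, 0],
])

```text
time_s: 14.22
tool_pos: [0.6527, -0.0734, 0.1939]
tool_rot: [-90.0, 0.1, 173.7]
force: [1.3, -1.5, -1.3]
grip_width: 0.024
```

Call:
move_arm([
  [-1, 2.5, 0, 0, 0, 0],
  [-2, 5, 0, 0, 0, 0],
  [-3.1, 7.5, 0, 0, 0, 0],
  [-4.2, 10, 0, 0, 0, 0],
  [-5.3, 12.3, 0, 0, 0, 0],
  [-5.3, 12.3, 0, 0, 0, 0],
  [-5.3, 12.3, 0, 0, 0, 0],
])

```text
time_s: 14.8
tool_pos: [0.6585, -0.0721, 0.1812]
tool_rot: [-90.0, 0.1, 173.8]
force: [3.5, -0.2, -0.8]
grip_width: 0.0241
```

Call:
move_arm([
  [0, 0, 0, 0, 0, 0],
  [0, 0, 0, 0, 0, 0],
  [0, 0, 0, 0, 0, 0],
  [0, 0, 0, 0, 0, 0],
  [0, -5, 0, 0, 0, 0],
  [0, -15, 0, 0, 0, 0],
  [0, -30, 0, 0, 0, 0],
  [0, -45, 0, 0, 0, 0],
  [0, -60, 0, 0, 0, 0],
  [0, -75, 0, 0, 0, 0],
  [0, -85, 0, 0, 0, 0],
  [0, -90, 0, 0, 0, 0],
  [0, -90, 0, 0, 0, 0],
], claw=45)

```text
time_s: 15.88
tool_pos: [0.6585, -0.0729, 0.2729]
tool_rot: [-90.0, 0.1, 173.8]
force: [-0.3, 0.4, -0.1]
grip_width: 0.0448
```

```bash
python3 - <<'E'
from h import *
p,d=snap('scene','s6.png'); P,D=snap('top','t6.png')
for t in ['button_top','ball','latch']:
  for c in('scene','top'): print(t,c,[(np.round(x['point'],4),round(x['score'],2)) for x in models.spot_in(t,c)])
c=p[180:345,240:460,::-1]; cv2.imwrite('pics/s6c.png',cv2.resize(c,None,fx=3.6,fy=3.6,interpolation=cv2.INTER_CUBIC))
c=P[225:345,230:390,::-1]; cv2.imwrite('pics/t6c.png',cv2.resize(c,None,fx=5,fy=5,interpolation=cv2.INTER_CUBIC))
m=models.cut_out('button_top','scene')
if m:
  k=m[0]['mask']; v,u=np.nonzero(k); print(m[0]['score'],u.mean(),v.mean(),k.sum()); 
  q=np.array([unproj('scene',a,b,d[b,a]) for a,b in zip(u,v) if d[b,a]>0]); print(np.median(q,0),q.min(0),q.max(0))
print(avg())
E
```

```text
button_top scene []
button_top top []
ball scene [(array([ 0.6613, -0.0666,  0.1398]), 0.82)]
ball top []
latch scene [(array([ 0.6593, -0.0723,  0.1472]), 0.62)]
latch top []
(array([ 0.6578, -0.0725,  0.2707]), array([-89.9977,  -0.0419, 173.8066]), array([0.4408, 0.94  , 0.0766]), 16.3333, 0.04436629686643072)
```

View pics/s6c.png

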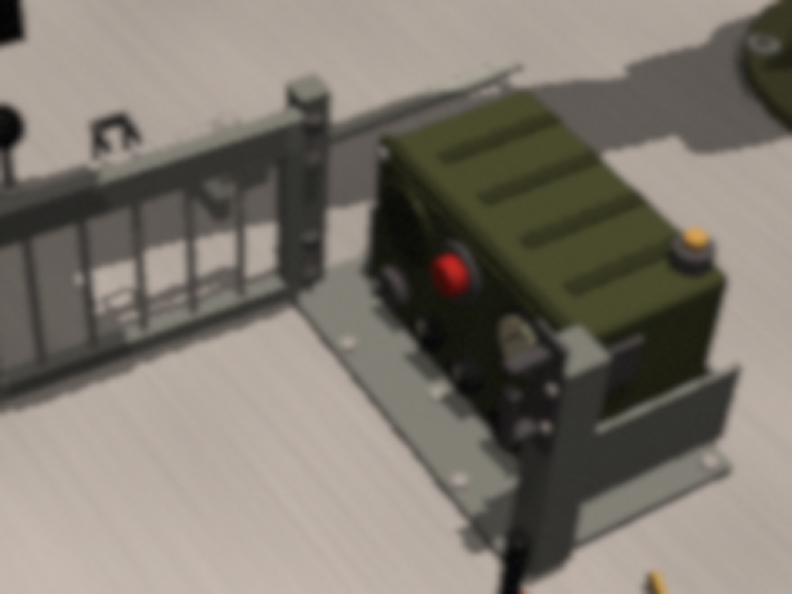

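View pics/t6c.png

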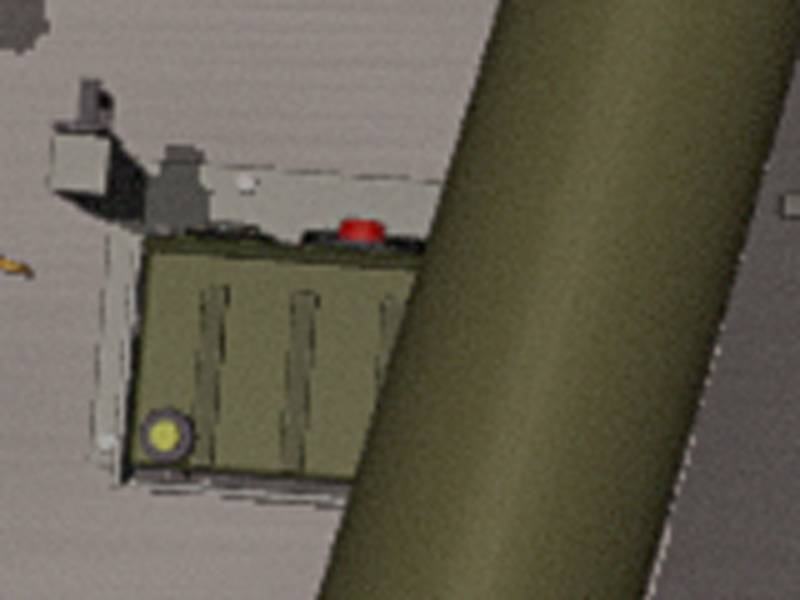

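```bash
python3 - <<'E'
from h import *
T=lambda x,y,z: atz('top',(x+.5)/5-.5+230,(y+.5)/5-.5+225,z)
S=lambda x,y,z: atz('scene',(x+.5)/3.6-.5+240,(y+.5)/3.6-.5+180,z)
print(S(449,274,.102),T(362,220,.107),T(362,220,.102),T(362,220,.113))
# gate angle: latch/ball
print('ball',S(5,127,.19))
print('tgt',delta([.6585,-.0728,.271],[-90,0,173.8],[.52,.0755,.271],-92.9))
E
```

```text
[0.4687 0.0729 0.102 ] [0.4714 0.0733 0.107 ] [0.4718 0.0735 0.102 ] [0.471  0.0731 0.113 ]
ball [ 0.6572 -0.0684  0.19  ]
tgt (array([ 153.7062,   -0.    , -132.4747]), array([  0. , -93.3,   0. ]))
```

Call:
move_arm([
  [4, 0, -3, 0, -2.5, 0],
  [12, 0, -10, 0, -7.5, 0],
  [21, 0, -18, 0, -13, 0],
  [30, 0, -25, 0, -18.5, 0],
  [40, 0, -33, 0, -24, 0],
  [49, 0, -41, 0, -30, 0],
  [58, 0, -49, 0, -35.5, 0],
  [67, 0, -56, 0, -41, 0],
  [77, 0, -64, 0, -46.5, 0],
  [86, 0, -71, 0, -52, 0],
  [95, 0, -79, 0, -58, 0],
  [104, 0, -87, 0, -63.5, 0],
  [113, 0, -94, 0, -69, 0],
  [123, 0, -102, 0, -74.5, 0],
  [132, 0, -110, 0, -80, 0],
  [141, 0, -117, 0, -86, 0],
  [149, 0, -124, 0, -90.5, 0],
  [153.2, 0, -127.5, 0, -93.3, 0],
  [153.2, 0, -127.5, 0, -93.3, 0],
  [153.2, 0, -127.5, 0, -93.3, 0],
], claw=0)

```text
time_s: 18.0
tool_pos: [0.5194, 0.0706, 0.2712]
tool_rot: [-90.0, 0.0, -93.0]
force: [-0.6, -0.5, 0.1]
grip_width: 0.0007
```

```bash
python3 - <<'E'
from h import *
print(avg())
p,d=snap('scene','s7.png'); 
c=p[180:345,240:460,::-1]; cv2.imwrite('pics/s7c.png',cv2.resize(c,None,fx=3.6,fy=3.6,interpolation=cv2.INTER_CUBIC))
E
```

```text
(array([0.5194, 0.0706, 0.2712]), array([-89.9788,   0.0088, -92.9577]), array([-0.6123, -0.532 ,  0.088 ]), 18.0, 0.0006954525295135831)
```

View pics/s7.png

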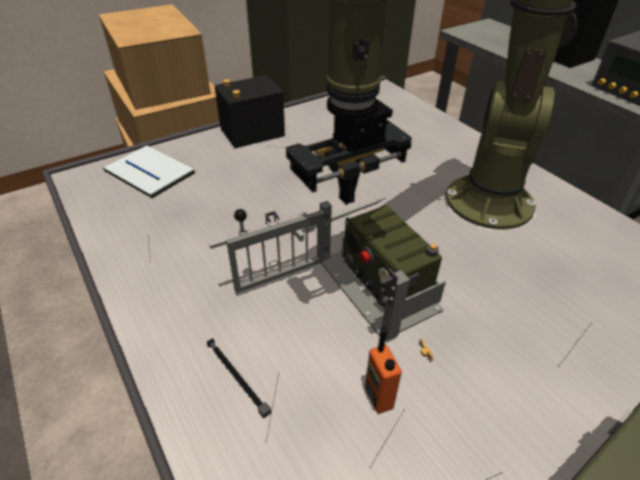

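Call:
move_arm([
  [0, 8, 0, 0, 0, 0],
  [0, 25, 0, 0, 0, 0],
  [0, 45, 0, 0, 0, 0],
  [0, 65, 0, 0, 0, 0],
  [0, 85, 0, 0, 0, 0],
  [0, 105, 0, 0, 0, 0],
  [0, 125, 0, 0, 0, 0],
  [0, 142, 0, 0, 0, 0],
  [0, 155, 0, 0, 0, 0],
  [0, 163, 0, 0, 0, 0],
  [0, 167, 0, 0, 0, 0],
  [0, 167, 0, 0, 0, 0],
  [0, 167, 0, 0, 0, 0],
])

```text
time_s: 19.13
tool_pos: [0.5198, 0.0704, 0.1045]
tool_rot: [-90.0, 0.0, -92.9]
force: [-0.3, -0.8, 0.9]
grip_width: 0.0006
```

```bash
python3 - <<'E'
from h import *
print(avg())
p,d=snap('scene','s8.png'); 
c=p[180:345,240:460,::-1]; cv2.imwrite('pics/s8c.png',cv2.resize(c,None,fx=3.6,fy=3.6,interpolation=cv2.INTER_CUBIC))
E
```

```text
(array([0.5198, 0.0704, 0.1045]), array([-89.96  ,   0.0025, -92.932 ]), array([-0.2548, -0.7687,  0.8853]), 19.1333, 0.000630029897501645)
```

View pics/s8c.png

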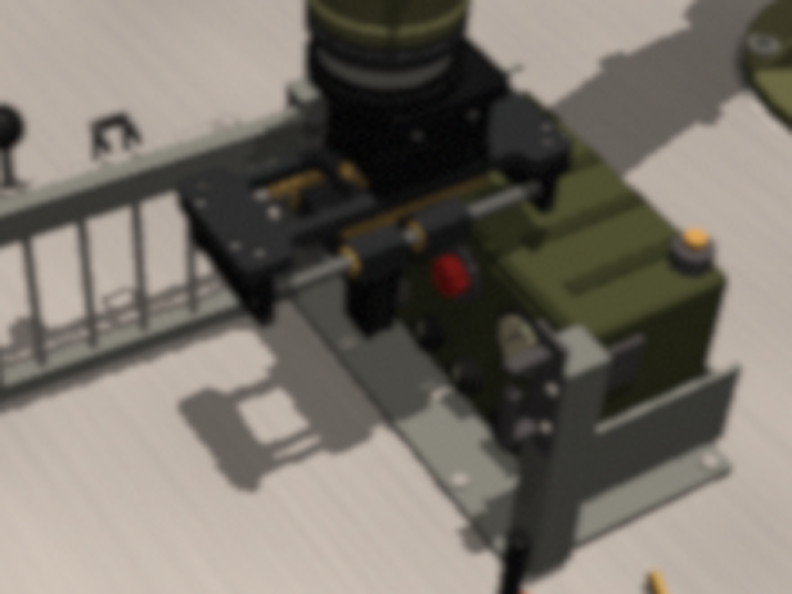

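Call:
move_arm([
  [0, 0, -5, 0, 0, 0],
  [0, 0, -10, 0, 0, 0],
  [0, 0, -15, 0, 0, 0],
  [0, 0, -20, 0, 0, 0],
  [0, 0, -24, 0, 0, 0],
  [0, 0, -27, 0, 0, 0],
  [0, 0, -29, 0, 0, 0],
  [0, 0, -29, 0, 0, 0],
  [0, 0, -29, 0, 0, 0],
])

```text
time_s: 19.93
tool_pos: [0.4905, 0.0722, 0.1043]
tool_rot: [-90.0, 0.0, -92.9]
force: [-0.4, 0.3, -0.4]
grip_width: 0.0007
```

Call:
move_arm([
  [0, 0, -1, 0, 0, 0],
  [0, 0, -2, 0, 0, 0],
  [0, 0, -2, 0, 0, 0],
  [0, 0, -2, 0, 0, 0],
])

```text
time_s: 20.27
tool_pos: [0.4885, 0.0722, 0.1041]
tool_rot: [-90.0, -0.0, -92.9]
force: [0.4, -0.3, -0.3]
grip_width: 0.0008
```

Call:
move_arm([
  [0, 0, -1, 0, 0, 0],
  [0, 0, -2, 0, 0, 0],
  [0, 0, -2, 0, 0, 0],
  [0, 0, -2, 0, 0, 0],
])

```text
time_s: 20.6
tool_pos: [0.4864, 0.0723, 0.1042]
tool_rot: [-90.0, 0.0, -92.9]
force: [0.7, -0.0, 1.0]
grip_width: 0.0007
```

Call:
move_arm([
  [0, 0, -1, 0, 0, 0],
  [0, 0, -2, 0, 0, 0],
  [0, 0, -2, 0, 0, 0],
  [0, 0, -2, 0, 0, 0],
])

```text
time_s: 20.93
tool_pos: [0.4844, 0.0724, 0.1042]
tool_rot: [-90.0, 0.0, -92.9]
force: [1.0, 0.8, 0.1]
grip_width: 0.0005
```

Call:
move_arm([
  [0, 0, -1, 0, 0, 0],
  [0, 0, -1.5, 0, 0, 0],
  [0, 0, -1.5, 0, 0, 0],
  [0, 0, -1.5, 0, 0, 0],
])

```text
time_s: 21.27
tool_pos: [0.4829, 0.0725, 0.1042]
tool_rot: [-90.0, 0.0, -92.9]
force: [0.4, -0.1, 0.2]
grip_width: 0.0004
```

Call:
move_arm([
  [0, 0, -1, 0, 0, 0],
  [0, 0, -1.5, 0, 0, 0],
  [0, 0, -1.5, 0, 0, 0],
  [0, 0, -1.5, 0, 0, 0],
])

```text
time_s: 21.6
tool_pos: [0.4819, 0.0726, 0.1043]
tool_rot: [-89.9, 0.0, -92.9]
force: [2.4, 0.2, -2.2]
grip_width: 0.0005
```

Call:
move_arm([
  [0, 0, -1, 0, 0, 0],
  [0, 0, -1.5, 0, 0, 0],
  [0, 0, -1.5, 0, 0, 0],
  [0, 0, -1.5, 0, 0, 0],
])

```text
time_s: 21.93
tool_pos: [0.4803, 0.0727, 0.1043]
tool_rot: [-89.9, 0.0, -92.9]
force: [1.8, -0.4, -1.3]
grip_width: 0.0006
```

Call:
move_arm([
  [0, 0, -1, 0, 0, 0],
  [0, 0, -1.5, 0, 0, 0],
  [0, 0, -1.5, 0, 0, 0],
  [0, 0, -1.5, 0, 0, 0],
])

```text
time_s: 22.27
tool_pos: [0.4788, 0.0727, 0.1043]
tool_rot: [-90.0, 0.0, -92.9]
force: [5.4, 0.6, -2.2]
grip_width: 0.0005
```

Call:
move_arm([
  [0, 0, -0.5, 0, 0, 0],
  [0, 0, -1, 0, 0, 0],
  [0, 0, -1, 0, 0, 0],
  [0, 0, -1, 0, 0, 0],
])

```text
time_s: 22.6
tool_pos: [0.478, 0.0728, 0.1043]
tool_rot: [-89.9, 0.0, -92.9]
force: [5.7, -0.1, -1.9]
grip_width: 0.0004
```

Call:
move_arm([
  [0, 0, -0.5, 0, 0, 0],
  [0, 0, -1, 0, 0, 0],
  [0, 0, -1, 0, 0, 0],
  [0, 0, -1, 0, 0, 0],
])

```text
time_s: 22.93
tool_pos: [0.4773, 0.0728, 0.1043]
tool_rot: [-89.9, 0.0, -92.9]
force: [7.0, -0.4, -4.6]
grip_width: 0.0005
```

Call:
move_arm([
  [0, 0, -0.4, 0, 0, 0],
  [0, 0, -0.4, 0, 0, 0],
  [0, 0, -0.4, 0, 0, 0],
])

```text
time_s: 23.18
tool_pos: [0.4773, 0.0728, 0.1044]
tool_rot: [-89.8, 0.0, -92.9]
force: [8.8, -0.3, -5.1]
grip_width: 0.0005
```

Call:
move_arm([
  [0, 0, -0.4, 0, 0, 0],
  [0, 0, -0.4, 0, 0, 0],
  [0, 0, -0.4, 0, 0, 0],
])

```text
time_s: 23.43
tool_pos: [0.4773, 0.0729, 0.1044]
tool_rot: [-89.8, 0.0, -92.9]
force: [8.0, -0.0, -5.3]
grip_width: 0.0006
```

```bash
python3 - <<'E'
from h import *
p,d=snap('scene','s9.png'); 
c=p[180:345,240:460,::-1]; cv2.imwrite('pics/s9c.png',cv2.resize(c,None,fx=3.6,fy=3.6,interpolation=cv2.INTER_CUBIC))
print(avg())
E
```

```text
(array([0.4773, 0.0728, 0.1044]), array([-89.7804,   0.0194, -92.9048]), array([ 8.204 , -0.6503, -5.7185]), 23.4833, 0.00024273507876217156)
```

View pics/s9c.png

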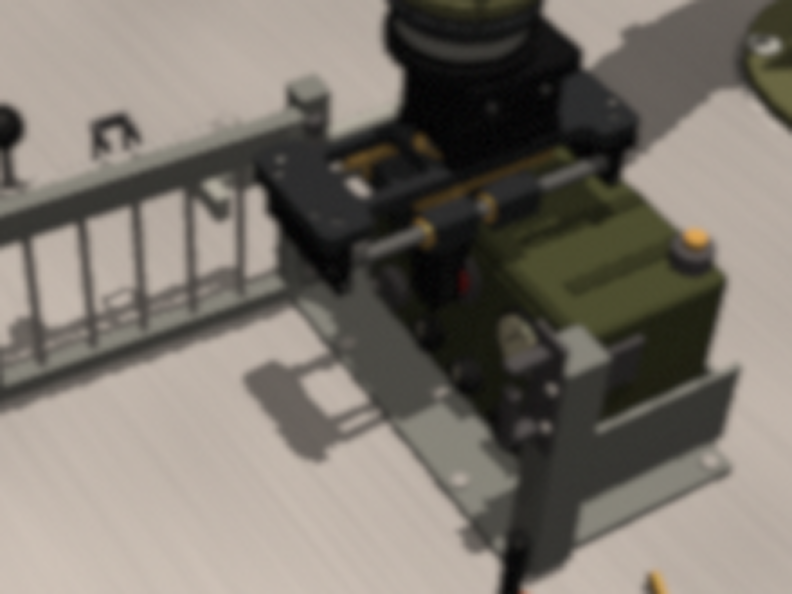

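Call:
move_arm([
  [0, 0, 0, 0, 0, 0],
  [0, 0, 0, 0, 0, 0],
  [0, 0, 0, 0, 0, 0],
  [0, 0, 0, 0, 0, 0],
  [0, 0, 0, 0, 0, 0],
  [0, 0, 0, 0, 0, 0],
  [0, 0, 0, 0, 0, 0],
  [0, 0, 0, 0, 0, 0],
  [0, 0, 0, 0, 0, 0],
  [0, 0, 0, 0, 0, 0],
  [0, 0, 0, 0, 0, 0],
  [0, 0, 0, 0, 0, 0],
  [0, 0, 0, 0, 0, 0],
  [0, 0, 0, 0, 0, 0],
  [0, 0, 0, 0, 0, 0],
  [0, 0, 0, 0, 0, 0],
  [0, 0, 0, 0, 0, 0],
  [0, 0, 0, 0, 0, 0],
  [0, 0, 0, 0, 0, 0],
  [0, 0, 0, 0, 0, 0],
])

```text
time_s: 25.15
tool_pos: [0.4773, 0.0729, 0.1044]
tool_rot: [-89.8, 0.0, -92.9]
force: [8.4, 0.3, -6.4]
grip_width: 0.0003
```

Call:
move_arm([
  [0, 0, 0, 0, 0, 0],
  [0, 0, 0, 0, 0, 0],
  [0, 0, 0, 0, 0, 0],
  [0, 0, 0, 0, 0, 0],
  [0, 0, 0, 0, 0, 0],
  [0, 0, 0, 0, 0, 0],
  [0, 0, 2, 0, 0, 0],
  [0, 0, 6, 0, 0, 0],
  [0, 0, 12, 0, 0, 0],
  [0, 0, 20, 0, 0, 0],
  [0, 0, 30, 0, 0, 0],
  [0, 0, 40, 0, 0, 0],
  [0, 0, 43, 0, 0, 0],
  [0, 0, 43, 0, 0, 0],
])

```text
time_s: 26.32
tool_pos: [0.5194, 0.0704, 0.104]
tool_rot: [-90.0, -0.1, -92.9]
force: [-0.0, 0.2, 1.0]
grip_width: 0.0005
```

Call:
move_arm([
  [0, -8, 0, 0, 0, 0],
  [0, -25, 0, 0, 0, 0],
  [0, -45, 0, 0, 0, 0],
  [0, -65, 0, 0, 0, 0],
  [0, -85, 0, 0, 0, 0],
  [0, -105, 0, 0, 0, 0],
  [0, -125, 0, 0, 0, 0],
  [0, -145, 0, 0, 0, 0],
  [0, -160, 0, 0, 0, 0],
  [0, -167, 0, 0, 0, 0],
  [0, -167, 0, 0, 0, 0],
  [0, -167, 0, 0, 0, 0],
])

```text
time_s: 27.32
tool_pos: [0.5182, 0.0707, 0.271]
tool_rot: [-90.0, 0.0, -92.9]
force: [0.1, 0.3, -0.7]
grip_width: 0.0007
```

```bash
python3 - <<'E'
from h import *
p,d=snap('scene','s10.png'); P,D=snap('top','t10.png')
c=p[180:345,220:440,::-1]; cv2.imwrite('pics/s10c.png',cv2.resize(c,None,fx=3.6,fy=3.6,interpolation=cv2.INTER_CUBIC))
for t in ['latch','handheld_mid','whip','stake','wing_nut']:
  for c in('scene','top'): print(t,c,[(np.round(x['point'],3),round(x['score'],2)) for x in models.spot_in(t,c)[:2]])
print(avg())
E
```

```text
latch scene [(array([ 0.66 , -0.07 ,  0.144]), 0.71)]
latch top []
handheld_mid scene [(array([0.6  , 0.302, 0.094]), 0.63)]
handheld_mid top [(array([0.581, 0.278, 0.118]), 0.91)]
whip scene [(array([0.776, 0.135, 0.019]), 0.72)]
whip top [(array([0.778, 0.124, 0.013]), 0.71)]
stake scene [(array([ 0.357, -0.145,  0.015]), 0.64)]
stake top [(array([ 0.401, -0.16 ,  0.018]), 0.78)]
wing_nut scene [(array([0.459, 0.265, 0.01 ]), 0.63)]
wing_nut top [(array([0.459, 0.264, 0.01 ]), 0.41)]
(array([0.5186, 0.0706, 0.2711]), array([-90.004 ,  -0.0055, -92.8968]), array([ 0.1189, -0.0277, -0.3131]), 27.9167, 0.0005496913546808972)
```

View pics/s10c.png

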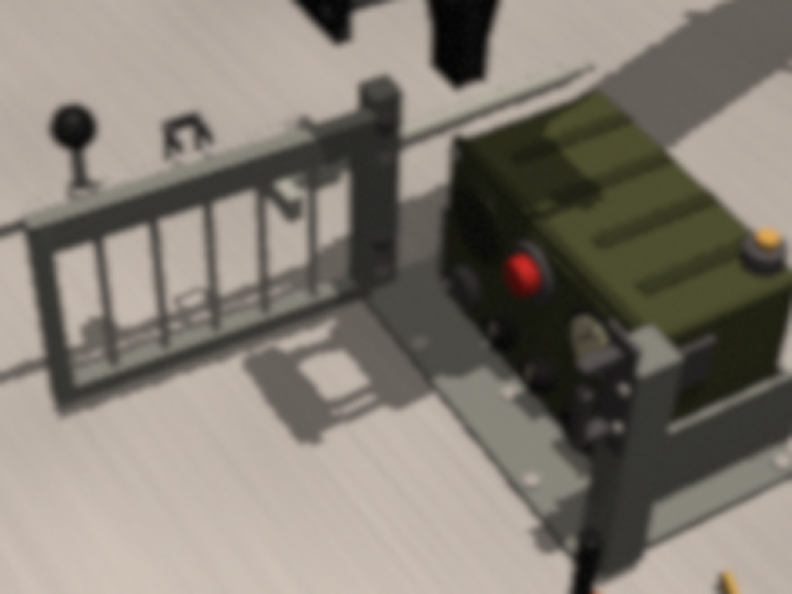

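View pics/t10.png

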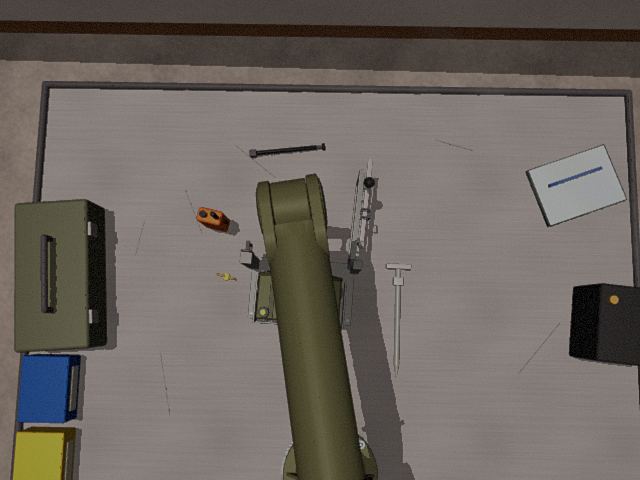

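```bash
python3 - <<'E'
from h import *
P,D=snap('top','t11.png');p,d=snap('scene','s11.png')
def blob(p,u,v,r=9):
    g=p.astype(int).sum(2); s=g[v-r:v+r+1,u-r:u+r+1]; m=(s<110); y,x=np.nonzero(m); return u-r+x.mean(),v-r+y.mean(),m.sum()
a=blob(P,369,183,7); b=blob(p,240,215,7); print(a,b)
def ray(c,u,v):
    z0=atz(c,u,v,.3);z1=atz(c,u,v,.1);return z0,(z1-z0)/np.linalg.norm(z1-z0)
o1,d1=ray('top',*a[:2]);o2,d2=ray('scene',*b[:2])
A=np.array([d1,-d2]).T; s=np.linalg.lstsq(A,o2-o1,rcond=None)[0]; print(o1+s[0]*d1,o2+s[1]*d2)
print(D[int(a[1]+.5),int(a[0]+.5)],unproj('top',*a[:2],D[int(a[1]+.5),int(a[0]+.5)]))
E
```

```text
(np.float64(368.6533333333333), np.float64(182.34666666666666), np.int64(75)) (np.float64(240.04615384615386), np.float64(215.66153846153847), np.int64(65))
[ 0.6567 -0.0709  0.1859] [ 0.658  -0.0717  0.1863]
1.2804229 [ 0.6536 -0.0699  0.1996]
```

```bash
python3 - <<'E'
from h import *
print(job.sign_off())
E
```

```text
the job is handed in; nothing more can be done
None
```

The job is done and handed in at about 28 s of the 72 s allowed. The gate is standing open at about 93° (1.63 rad), the latch bar is back level and the test button is out. The sign-off gave no verdict, so this rests on my own checks.

- **Latch:** I gripped the ball lightly and raised it in 1 mm steps. After about 14 mm the bar touched the keeper's hood with roughly 6 N of extra force at the gripper. I backed off 2.6 mm and pulled the bar out through the mouth, with no more than about 3.5 N felt on the way.
- **Gate:** I swung it along its hinge arc, lowered the bar back to its rest height and let go of the ball.
- **Button:** I pushed it in with the closed fingers until it stopped, after about 5 mm of travel with 8–9 N along the press axis. I held it for over 2 s and backed off.

**Last checks:**
- The two cameras together put the ball at about 0.186 m high, against 0.190 m at rest. That is slightly low but within calibration error and below the 0.194 m limit.
- The last picture shows the red button out, and the gripper raised clear with about 0 N on the tool.
- **Things lying around:** the handheld, whip, stake and wing nut were within about 3 mm of their starting positions in the top camera.
- **Camera misreadings:** in the scene camera the network put the stake and the wing nut in clearly wrong places in the first or last look, so I relied on the top camera for those two. The network never found the button. I located it from the pictures and the feel of contact.

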